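Load the nail cartridge into the underpinner's click-in magazine

ROBOT

A 6-joint arm with a two-finger parallel gripper is mounted at the origin on the work surface. World frame = base frame: x ahead of the robot, y to its left, z up, the work surface at z = 0. Lengths are in m, angles in rad, forces in N, time in s.
With the tool pointing down it reaches from about 0.225 to 0.875 m from the base axis. Payload 3.4 kg.
Tool frame: the origin (TCP) lies on the centre line of the jaws, within the pads' length; the fingertips stand 17 mm ahead of it and the grasp point (between the pads) lies 2 mm behind it; z points along the fingers, y is the line along which they close (so a half turn about z gives the same grasp; the last joint's range is limited). The gripper opens to 85 mm and grips with 20 to 120 N. Pads are 22 mm wide; open, the fingers measure 114 mm over their backs; the gripper's body (76 mm by 85 mm) begins 54 mm behind the grasp point. The pads swing forward as they close: fully open they stand 13 mm farther back than shut.
Start: joints at [-0.121, 0.276, 1.505, -0, 1.361, -0.121], TCP at [0.575, -0, 0.248] pointing down, gripper open.
Joint ranges: [-2.89, 2.89], [-0.75, 2.08], [0.22, 2.7], [-1.18, 4.32], [0.11, 2.71], [-2.7, 2.7]. Speed limits (rad/s): [2.57, 2.57, 3.14, 3.14, 3.14, 3.14].

INTERFACE

Orientations are given as a unit quaternion [w, x, y, z].
In Python, from rig import manip gives the robot as it stands.
- The arm moves only by the tool move_arm, never from a script. Its argument "steps" is one flat list of numbers, 7 for each row, row after row: the turn, a rotation vector about the world's x, y, z normalised to -1 to 1, where 1 is 360 degrees, then the shift along the world's x, y, z normalised to -1 to 1, where 1 is 1 m, then the opening, from -1 (shut) to 1 (fully open). A call has exactly 10 rows; each row is the pose to reach, as a shift and turn from the pose commanded when the call began, turning the shorter way round; what a row does not reach only later rows make up. A row lasts 1/10 s, in which the tool goes at most 50 mm and 8.59 degrees, less where a joint would pass 70% of its speed; a pose out of reach is approached as far as the arm can. A call with a number of a shift or a turn outside -1 to 1 is refused whole. A call with a gripper value outside its range is refused whole. The fingers move at their own pace and stop on an object; "squeeze" is the grip in N (left out, the last holds). Time passes only in rows, so rows that repeat a pose let the fingers close, or fill a call up. It gives the time, the measured TCP pose, the force, the opening and the grip force at its end, in the units of the state.
- manip.get_state(): the state, without advancing time (a new reading comes with each control period).
- manip.get_image(name): name is "scene" or "side" or "wrist"; returns a dict with "pixels" (420x560x3 uint8, blue, green, red), "fx", "fy", "cx", "cy" (pixels), "D" ([k1, k2, p1, p2, k3] as OpenCV has them; the pictures are not rectified), "R" (3x3) and "t" (3): a world point X has camera coordinates R X + t. Camera axes: x right, y down, z forward; pixel columns grow to the right and rows downward; lengths in m; the calibration is good to about 2 mm. A picture is of the moment at which its call begins. There is no depth.
- manip.sign_off(): hands the job in; it is judged then, once.
The state is a dict: "clock": time; "qpos": joint angles; "qd": joint speeds; "effort": joint torques, N m; "position": TCP position; "ee_rot": TCP orientation; "contact_force": force on the tool from outside, world axes, zero at the start; "moment": the same for the moment, N m; "width": finger opening in m; "gripper_force": force on a finger pad.
Only numpy, scipy, OpenCV 4.12 (cv2) and the standard library are available. Lean on these libraries where they do the work, as an engineer would, in place of code of your own. Each camera call takes 0.05 s, during which the arm holds its last target. There are 200 camera calls.

TASK

Take the big nail cartridge (the one both tall and wide) out of the wooden rack and slide it foot first into the underpinner's magazine well, and leave the push-push catch at the bottom holding it down in the lower, locked position. Someone may have left the catch locked or sprung up, so feel for it: each full click swaps the two, and it is right only if the cartridge stays down when you let go. Press gently, and do not disturb the other things on the bench.

Things in the scene. Friction and masses are not known exactly. Their poses are not given: they have to be found in the camera images.
- cartridge: The big nail cartridge: black plastic box 34 mm wide (x), 16 thick (y), 100 tall (z), 120 to 200 g; nails show in its broad faces. Foot 31 x 13 mm for the lowest 2 mm. Origin: centre of its foot. It stands in one of the rack's three pockets (which one varies). Take it across its 16 mm thickness (along y) by its top 20 mm. Locked home in the well, its top is 22 to 27 mm above the mouth.
- cartridge_top (a point): Centre of the big cartridge's flat top face (34 x 16 mm), 100 mm above its foot; axes as cartridge. In the rack it is 108 mm above the bench.
- rack: Fixed wooden block, 210 mm long (x), 66 wide (y), 30 high, with three upright pockets in a row along x, 60 mm apart, the middle one at its centre; each is 36.5 x 18.5 mm and 22 mm deep. Origin: centre of its underside. The cartridges stand on the pocket floors, 8 mm above the bench, wide side along the rack's x.
- underpinner: Bench underpinner (V-nailer), fixed, on screw feet: its underside is 0 to 8 mm above the bench. Above that: steel table 240 x 240, 110 mm high, fences to 146 mm, at the back a column with arm to 345 mm (x 0 to 0.12, y within 0.02 m in its frame). Magazine pod, 80 (x) x 60 (y) mm, 110 high, at its left (+y) side. Origin: centre of the casting's underside; operator's side is -x.
- well_mouth (a point): Centre of the well's mouth, level with the pod's flat top, 110 mm above the machine's underside; axes as underpinner. Vertical well, 36 (x) x 18 (y) mm, 45 degree lead-in 4 mm wide: the cartridge enters upright, wide side along x, either way round, 1 mm to spare each side. A sprung keeper 20 to 46 mm down drags on it: 1 to 5 N slide it past. Flat rim 18 mm wide in x.
- well_floor (a point): Fixed point on the well's axis 70 mm below the mouth, where the hidden sprung carriage stands when up. The cartridge rests on it. Its catch works like a click pen's: carriage up (cartridge top about 30 mm above the mouth) or locked about 6 mm lower (24 mm), each within 1 mm. Nothing outside shows which: either state at the start, about as often.
- cartridge_foot (a point): Centre of the big cartridge's foot. Feel of the catch through it: up to 6 N moves it under 1 mm in either state; then the spring gives way, 8 to 16 N with drag. 9.3 mm below up a rubber buffer begins, 11 mm is a rigid stop. Pressing until it firmly resists (9.5 to 11 mm below up, some 18 N) and letting go swaps locked and up; under 8 mm swaps nothing. Over 40 N in all on the machine is too much.
- short_cartridge: Bystander in the rack: like the big cartridge, but only 70 mm tall (34 x 16 x 70 mm). Origin: centre of its foot.
- narrow_cartridge: Bystander in the rack: as tall as the big cartridge, but only 20 mm wide (20 x 16 x 100 mm). Origin: centre of its foot.
- hammer: Bystander: hammer, 280 mm, lying on the bench; origin under its middle.
- glue: Bystander: white glue bottle, 56 mm across, 150 mm tall; origin under its middle.
- tape_measure: Bystander: grey tape measure, 66 x 36 x 62 mm; origin under its middle.
- nail_tray: Bystander: wooden tray of loose nails, 160 x 120 x 35 mm; origin under its middle.
- try_square: Bystander: try square with wooden stock and 160 mm steel blade, lying flat; origin under its stock.

How it is judged:
On the way, in this order (a step that is already met when the one before it is completed fails the run):
1. the cartridge is lifted clear of the rack (z of cartridge in the frame of rack above 0.035 m), for 0.1 s.
2. the cartridge's foot is inside the well, upright (horizontal distance between cartridge and well_mouth below 0.005 m and z of cartridge in the frame of well_mouth below -0.012 m and angle between cartridge's own z axis and vertical below 0.1 rad), for 0.1 s.
At the end, for the whole second after the job is handed in: The big cartridge stands upright (within 0.06 rad) in the magazine well, centred within 4 mm, at rest and let go, and stays down: its top 22 to 27 mm above the mouth (locked is 24 mm, not locked 30 mm) (horizontal distance between cartridge and well_mouth below 0.004 m and z of cartridge_top in the frame of well_mouth between 0.022 and 0.027 m and angle between cartridge's own z axis and vertical below 0.06 rad and linear speed of cartridge below 0.01 m/s); the robot touches nothing.
It fails at once if the cartridge is forced into or against the underpinner with more than 40 N in all (contact force between cartridge and underpinner above 40 N).
It fails at once if the robot presses or strikes the underpinner with more than 60 N (contact force between any of the arm, the fingers and underpinner above 60 N).
It fails at once if another thing on the bench is shifted by more than 15 mm (distance of any of short_cartridge, narrow_cartridge, hammer, glue, tape_measure, nail_tray, try_square from where it was at the start of the episode above 0.015 m).
It also fails if it takes over 58 s, if anything falls off the work surface, if the arm or the gripper's body presses on something with over 40 N, if the wrist force passes 120 N, or if a joint passes its speed limit or range.

## Working session

There is one attempt and no reset: what is moved stays moved. The work goes in short steps, Python scripts to look and compute and a tool call to move; the robot and the scene stay as the last step left them, time stands still between calls to the robot, and variables do not carry over. Pictures are saved under pics/ and viewed, at most 10 in all, crops included, and the job is handed in when it is done.

Besides the shell and the picture viewer there is one more tool, called after "Emit:" in YAML: its name, and indented under it one key for each argument. move_arm: Moves the arm, as the interface text tells. Scaled input: -1 to 1 covers 1 m each way for a shift and 360 degrees each way for a turn. Its arguments: {"type":"object","properties":{"steps":{"type":"array"},"squeeze":{"type":"number"}},"required":["steps"]}

```bash
mkdir -p pics; cat > h.py <<'E'
import numpy as np, cv2
from rig import manip
def K(c): return np.array([[c["fx"],0,c["cx"]],[0,c["fy"],c["cy"]],[0,0,1.]])
def ray(c,uv):
    p=cv2.undistortPoints(np.array(uv,float).reshape(-1,1,2),K(c),np.array(c["D"],float)).reshape(-1,2)
    R=np.array(c["R"]);t=np.array(c["t"]); d=np.c_[p,np.ones(len(p))]@R
    return -R.T@t,d
def onz(c,uv,z):
    o,d=ray(c,uv); return o+d*((z-o[2])/d[:,2])[:,None]
def proj(c,X):
    r,_=cv2.Rodrigues(np.array(c["R"],float)); return cv2.projectPoints(np.array(X,float).reshape(-1,1,3),r,np.array(c["t"],float),K(c),np.array(c["D"],float))[0].reshape(-1,2)
def tri(cs,uvs):
    A=np.zeros((3,3));b=np.zeros(3);L=[]
    for c,uv in zip(cs,uvs):
        o,d=ray(c,[uv]);d=d[0]/np.linalg.norm(d[0]);P=np.eye(3)-np.outer(d,d);A+=P;b+=P@o;L.append((P,o))
    X=np.linalg.solve(A,b);return X,[np.linalg.norm(P@(X-o)) for P,o in L]
E
python3 - <<'E'
from h import *
import pickle
for n in ["scene","side","wrist"]:
    c=manip.get_image(n);pickle.dump(c,open(n+"0.pkl","wb"));cv2.imwrite(f"pics/{n}0.png",c["pixels"])
    print(n,-np.array(c["R"]).T@c["t"],c["fx"])
print(manip.get_state())
E
```

```text
scene [ 1.19720811 -0.24717014  0.86139021] 410.976908253174
side [ 0.38671539 -0.80107937  0.96983519] 515.3336943154709
wrist [0.57539882 0.07799127 0.37367448] 328.68029828513886
{'clock': 0.15, 'qpos': array([-1.21010350e-01,  2.76440665e-01,  1.50585642e+00, -2.04036160e-05,
        1.36071765e+00, -1.20984596e-01]), 'qd': array([ 0.00042843, -0.00171105, -0.00426641, -0.00084715,  0.00102995,
        0.0006315 ]), 'effort': array([ 9.65923646e-04, -4.17143512e+01, -2.46032345e+01, -1.26433165e-04,
        7.58384820e-03, -3.43765259e-05]), 'position': array([5.74614352e-01, 2.85707546e-05, 2.47637969e-01]), 'ee_rot': array([-5.53640978e-04,  7.07114198e-01,  7.07099006e-01, -4.46272204e-04]), 'contact_force': array([-0.08728393,  0.13117898, -0.91775319]), 'moment': array([-0.00302777,  0.06067891, -0.02549288]), 'gripper_force': 0.0, 'width': 0.08563208348107419}
```

View pics/scene0.png

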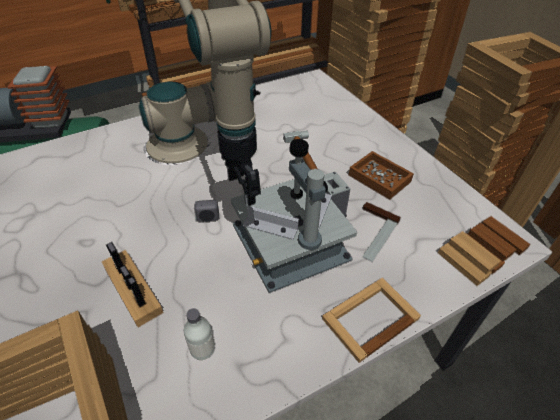

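View pics/side0.png

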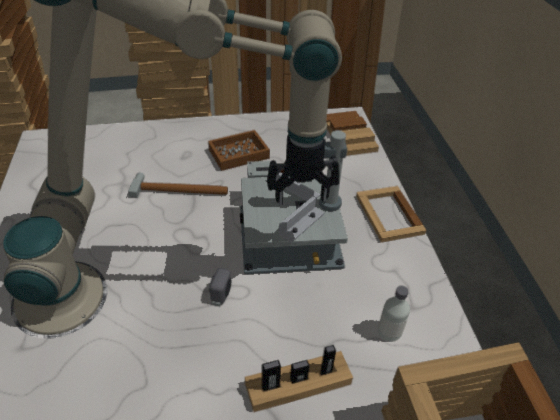

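View pics/wrist0.png

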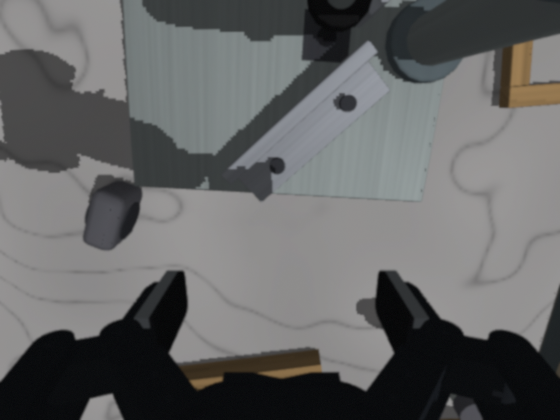

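The scene view shows the rack at (132,285) with the big cartridge uppermost at (112,252), and the machine with its pod at about (335,190). In the side view the big cartridge is at (271,365), the short one at (300,370) and the narrow one at (328,358). The wrist view shows the machine table and one fence.

```bash
python3 - <<'E'
from h import *
import pickle
s,d,w=[pickle.load(open(n+"0.pkl","rb")) for n in("scene","side","wrist")]
print("side top",onz(d,[(271,364),(328,348)],.108))
print("rack corners side (z.03)",onz(d,[(246,379),(348,356),(352,374),(251,398)],.03))
print("pod",onz(s,[(335,185),(347,178)],.114))
print("machine table left edge wrist",onz(w,[(135,187),(423,201),(124,0)],.114))
print("tape,bottle",onz(s,[(207,210),(200,345)],.03))
print(w["R"])
a=cv2.resize(s["pixels"][110:300,90:370],None,fx=2,fy=2,interpolation=3)
b=cv2.resize(d["pixels"][320:415,225:365],None,fx=4,fy=4,interpolation=3)
cv2.imwrite("pics/c1.png",np.vstack([a[:220,240:],b[:, :320]]) if 0 else cv2.resize(s["pixels"][150:290,220:370],None,fx=4,fy=4,interpolation=3))
cv2.imwrite("pics/c2.png",b)
E
```

```text
side top [[ 0.4688854  -0.29984938  0.108     ]
 [ 0.58308936 -0.28042068  0.108     ]]
rack corners side (z.03) [[ 0.42171543 -0.28192343  0.03      ]
 [ 0.63825468 -0.25857759  0.03      ]
 [ 0.63623312 -0.30115697  0.03      ]
 [ 0.4268226  -0.32469054  0.03      ]]
pod [[0.54218986 0.28678904 0.114     ]
 [0.53366898 0.3325387  0.114     ]]
machine table left edge wrist [[0.45515826 0.01541918 0.114     ]
 [0.69259362 0.00357904 0.114     ]
 [0.46340646 0.15207913 0.114     ]]
tape,bottle [[ 0.38639232 -0.03360419  0.03      ]
 [ 0.76058115 -0.19685647  0.03      ]]
[[ 9.99998234e-01 -1.01276535e-04 -1.87678165e-03]
 [ 4.73112703e-04 -9.52829971e-01  3.03504238e-01]
 [-1.81899166e-03 -3.03504590e-01 -9.52828240e-01]]
```

View pics/c1.png

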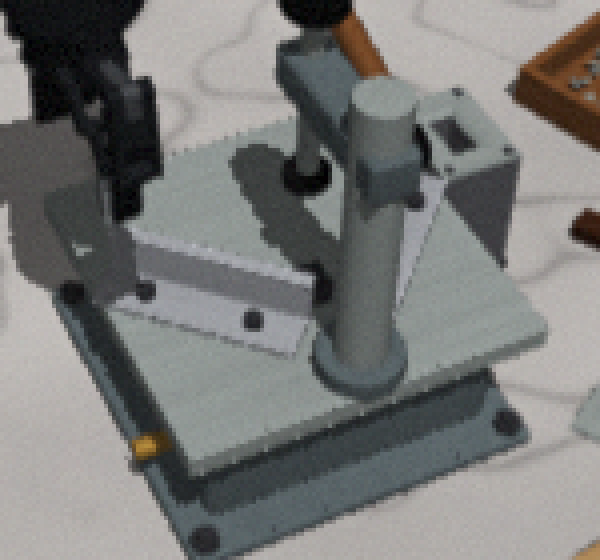

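The crop shows the pod top with the dark well mouth at crop (455,135), which is scene (334,184) or about (0.543, 0.29). The column and its arm lie toward +x. Next I move above the rack, turning so the fingers close along the rack's y.

Emit:
move_arm:
  steps: [0,0,0.0235,-0.03,-0.03,0,1,0,0,0.047,-0.04,-0.06,0,1,0,0,0.0705,-0.05,-0.09,0,1,0,0,0.094,-0.06,-0.12,0,1,0,0,0.1175,-0.07,-0.15,0,1,0,0,0.141,-0.08,-0.18,0,1,0,0,0.1645,-0.09,-0.21,0,1,0,0,0.188,-0.1,-0.24,0,1,0,0,0.2115,-0.105,-0.27,0,1,0,0,0.235,-0.105,-0.3,0,1]
  squeeze: 40

```text
clock: 1.15
position: [0.4689, -0.301, 0.2482]
ee_rot: [-0.0, 0.044, 0.999, 0.0]
contact_force: [0.7, 0.0, -0.5]
width: 0.0856
gripper_force: 0.0
```

Emit:
move_arm:
  steps: [0,0,0.02,0,0,0,1,0,0,0.033,0,0,0,1,0,0,0.033,0,0,0,1,0,0,0.033,0,0,0,1,0,0,0.033,0,0,0,1,0,0,0.033,0,0,0,1,0,0,0.033,0,0,0,1,0,0,0.033,0,0,0,1,0,0,0.033,0,0,0,1,0,0,0.033,0,0,0,1]

```text
clock: 2.15
position: [0.4701, -0.3, 0.2483]
ee_rot: [0.0, -0.057, 0.998, 0.0]
contact_force: [0.5, 0.5, -0.7]
width: 0.0853
gripper_force: 0.0
```

```bash
python3 - <<'E'
from h import *
import pickle
for n in ("wrist","side","scene"):
    c=manip.get_image(n);pickle.dump(c,open(n+"1.pkl","wb"));cv2.imwrite(f"pics/{n}1.png",c["pixels"])
s=manip.get_state();print(s["clock"],s["position"],s["ee_rot"],s["qpos"])
E
```

```text
2.3 [ 0.47002496 -0.30000605  0.24833515] [ 6.80747983e-06 -5.65063456e-02  9.98402239e-01  4.79409880e-05] [-6.92923395e-01  2.49735761e-01  1.54178833e+00  8.14410749e-05
  1.35012391e+00 -2.37681047e+00]
```

View pics/wrist1.png

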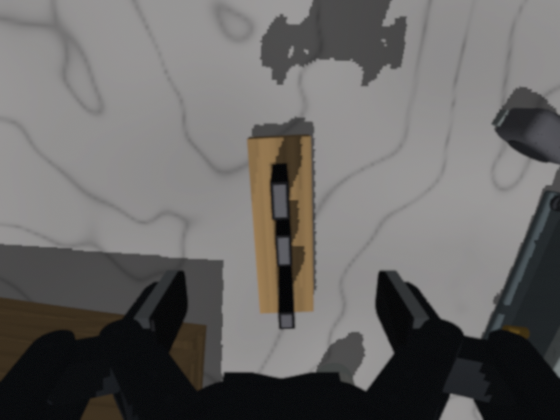

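The wrist view shows the rack upright in the picture. The tops are the big cartridge at about (280,200), the short at (284,250) and the narrow at (287,320). I'll measure them with masks.

```bash
python3 - <<'E'
from h import *
import pickle
w=pickle.load(open("wrist1.pkl","rb"));im=w["pixels"]
hsv=cv2.cvtColor(im,cv2.COLOR_BGR2HSV)
roi=np.zeros(im.shape[:2],np.uint8);roi[155:335,262:302]=255
g=((hsv[...,1]<60)&(hsv[...,2]>60)).astype(np.uint8)*roi
cs,_=cv2.findContours(g,0,2)
for k in cs:
    if cv2.contourArea(k)>60:
        r=cv2.minAreaRect(k);bb=cv2.boundingRect(k);print(r,bb)
        zz=.108 if bb[1]<225 or bb[1]>290 else .078
        P=onz(w,cv2.boxPoints(r),zz);print("  centre",onz(w,[r[0]],zz),"size",np.linalg.norm(P[1]-P[0]),np.linalg.norm(P[2]-P[1]))
# dark extents per row
for r in range(162,226,4):
    x=np.where(hsv[r,262:302,2]<55)[0]; print(r,(x.min()+262,x.max()+262) if len(x) else None,im[r,270:292:3].mean(1).astype(int))
wood=cv2.inRange(hsv,(8,70,60),(30,255,255));wood[:,:235]=0;wood[:,330:]=0;wood[:120]=0;wood[320:]=0
n,l,s,_=cv2.connectedComponentsWithStats(wood)
pts=np.column_stack(np.where(wood>0))[:,::-1].astype(np.float32)
r=cv2.minAreaRect(pts);b=onz(w,cv2.boxPoints(r),.03);print(r);print(b)
L=[];
for row in range(160,300,4):
    x=np.where(wood[row])[0];L.append((x.min(),row))
P=onz(w,L,.03);print("left edge slope deg",np.degrees(np.polyfit(P[:,0],P[:,1],1)[0]),P[0],P[-1])
print("columns through 280:",im[150:225,279].mean(1).astype(int))
E
```

```text
((281.5, 323.0), (22.0, 39.0), 90.0) (262, 312, 40, 23)
  centre [[ 0.590659   -0.28568814  0.108     ]] size 0.03703491672579291 0.025295199115783013
((283.5, 250.5), (27.0, 11.0), 90.0) (278, 237, 12, 28)
  centre [[ 0.52819135 -0.29075986  0.078     ]] size 0.01069527460500033 0.029131879433292485
((279.5994873046875, 200.88949584960938), (32.32368087768555, 12.561561584472656), 86.98721313476562) (273, 185, 14, 33)
  centre [[ 0.46949391 -0.30110326  0.108     ]] size 0.010435370595008662 0.028348091396561786
162 (np.int64(281), np.int64(285)) [104  89  52  43  41  40  49  53]
166 (np.int64(272), np.int64(287)) [88 17  7  6  5  7 47 54]
170 (np.int64(272), np.int64(288)) [92 13  4  5  6  5 41 53]
174 (np.int64(272), np.int64(288)) [85  7  6  5  4  7 38 53]
178 (np.int64(271), np.int64(288)) [73  7  8  4  6  4 33 53]
182 (np.int64(271), np.int64(289)) [55 18 18 20 21 20 27 53]
186 (np.int64(271), np.int64(289)) [62 65 89 91 92 69 31 65]
190 (np.int64(271), np.int64(288)) [63 67 94 94 93 72 31 98]
194 (np.int64(272), np.int64(288)) [73 61 94 93 94 73 36 97]
198 (np.int64(272), np.i
[... 354 characters left out ...]
32  25  46]
222 (np.int64(276), np.int64(290)) [112  88  23   5   5   4   9  44]
((280.7138671875, 223.54568481445312), (176.7631378173828, 63.13905715942383), 89.06080627441406)
[[ 0.42614522 -0.33926404  0.03      ]
 [ 0.41779887 -0.27487748  0.03      ]
 [ 0.62719655 -0.24156274  0.03      ]
 [ 0.63737547 -0.31841906  0.03      ]]
left edge slope deg 9.026968834646278 [ 0.45101038 -0.3357969   0.03      ] [ 0.61298033 -0.31027131  0.03      ]
columns through 280: [63 63 62 62 60 54 50 50 50 50 49 48 43 30 16  8  6  4  6  6  5  6  4  4
  5  6  6  6  4  5  6 11 20 31 53 78 91 93 93 94 94 93 94 94 93 93 94 93
 94 94 94 94 94 94 94 94 94 95 94 94 94 95 94 94 94 92 83 62 39 24 12  6
  5  5  5]
```

Emit:
move_arm:
  steps: [0,0,0.007,-0.0005,-0.001,-0.02,1,0,0,0.007,-0.0005,-0.001,-0.05,1,0,0,0.007,-0.0005,-0.001,-0.08,1,0,0,0.007,-0.0005,-0.001,-0.105,1,0,0,0.007,-0.0005,-0.001,-0.125,1,0,0,0.007,-0.0005,-0.001,-0.14,1,0,0,0.007,-0.0005,-0.001,-0.145,1,0,0,0.007,-0.0005,-0.001,-0.145,1,0,0,0.007,-0.0005,-0.001,-0.145,-1,0,0,0.007,-0.0005,-0.001,-0.145,-1]
  squeeze: 40

```text
clock: 3.3
position: [0.4702, -0.3015, 0.1044]
ee_rot: [0.001, -0.078, 0.997, -0.001]
contact_force: [-0.1, -0.2, -0.3]
width: 0.0592
gripper_force: 0.0
```

Emit:
move_arm:
  steps: [0,0,0,0,0,0,-1,0,0,0,0,0,0,-1,0,0,0,0,0,0,-1,0,0,0,0,0,0,-1,0,0,0,0,0,0,-1,0,0,0,0,0,0,-1,0,0,0,0,0,0,-1,0,0,0,0,0,0,-1,0,0,0,0,0,0,-1,0,0,0,0,0,0,-1]

```text
clock: 4.3
position: [0.4698, -0.3013, 0.1038]
ee_rot: [0.0, -0.078, 0.997, -0.0]
contact_force: [-0.1, -0.1, 4.5]
width: 0.0152
gripper_force: 40.0
```

Emit:
move_arm:
  steps: [0,0,0,0,0,0.005,-1,0,0,0,0,0,0.015,-1,0,0,0,0,0,0.03,-1,0,0,0,0,0,0.05,-1,0,0,0,0,0,0.075,-1,0,0,0,0,0,0.1,-1,0,0,0,0,0,0.125,-1,0,0,0,0,0,0.15,-1,0,0,0,0,0,0.17,-1,0,0,0,0,0,0.17,-1]

```text
clock: 5.3
position: [0.4707, -0.3019, 0.2766]
ee_rot: [0.002, -0.078, 0.997, -0.002]
contact_force: [0.2, -0.6, -1.0]
width: 0.015
gripper_force: 39.2
```

```bash
python3 - <<'E'
from h import *
import pickle
c=manip.get_image("side");cv2.imwrite("pics/side2.png",c["pixels"])
for n in ("scene","side"):
    c=manip.get_image(n);pickle.dump(c,open(n+"2.pkl","wb"))
s=manip.get_state();print(s["clock"],s["position"],s["contact_force"],s["width"])
cv2.imwrite("pics/mv.png",np.hstack([cv2.resize(pickle.load(open("side2.pkl","rb"))["pixels"],(400,300)),cv2.resize(pickle.load(open("scene2.pkl","rb"))["pixels"],(400,300))]))
E
```

```text
5.45 [ 0.46887352 -0.30050517  0.27219547] [-0.43430119  0.55960018 -1.2520341 ] 0.015204015465152362
```

View pics/mv.png

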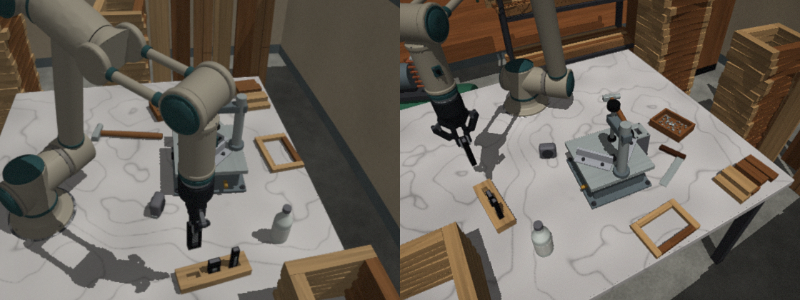

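The big cartridge hangs in the gripper, its pocket is empty, and the bystanders are untouched. Now I carry it around the front of the machine.

Emit:
move_arm:
  steps: [0,0,-0.003,-0.01,0.025,0.01,-1,0,0,-0.007,-0.02,0.06,0.02,-1,0,0,-0.01,-0.03,0.1,0.03,-1,0,0,-0.013,-0.04,0.14,0.03,-1,0,0,-0.016,-0.04,0.18,0.03,-1,0,0,-0.019,-0.04,0.22,0.03,-1,0,0,-0.022,-0.04,0.26,0.03,-1,0,0,-0.026,-0.04,0.3,0.03,-1,0,0,-0.03,-0.04,0.33,0.03,-1,0,0,-0.033,-0.04,0.36,0.03,-1]

```text
clock: 6.45
position: [0.4283, 0.0605, 0.3017]
ee_rot: [-0.002, 0.025, 1.0, 0.0]
contact_force: [0.4, 1.5, -1.7]
width: 0.0156
gripper_force: 39.3
```

Emit:
move_arm:
  steps: [0,0,0,0,0.04,0,-1,0,0,0,0,0.08,0,-1,0,0,0,0,0.12,0,-1,0,0,0,0,0.16,0,-1,0,0,0,0.02,0.2,0,-1,0,0,0,0.05,0.23,0,-1,0,0,0,0.09,0.24,0,-1,0,0,0,0.13,0.24,0,-1,0,0,0,0.16,0.24,0,-1,0,0,0,0.18,0.24,0,-1]

```text
clock: 7.45
position: [0.6112, 0.2988, 0.3]
ee_rot: [-0.002, 0.025, 1.0, -0.001]
contact_force: [-0.0, 0.2, -1.9]
width: 0.0152
gripper_force: 39.4
```

```bash
python3 - <<'E'
from h import *
import pickle
c=manip.get_image("wrist")
for n in ("wrist","scene"):
    c=manip.get_image(n);pickle.dump(c,open(n+"3.pkl","wb"))
    if n=="wrist":cv2.imwrite("pics/wrist3.png",c["pixels"])
s=manip.get_state();print(s["clock"],s["position"],s["ee_rot"],s["contact_force"],s["width"])
E
```

```text
7.6 [0.60966335 0.29854269 0.30022594] [-2.44200867e-03  2.56023475e-02  9.99668875e-01 -8.34651479e-04] [-0.37098747 -0.11629276 -1.84410419] 0.01559745452100913
```

View pics/wrist3.png

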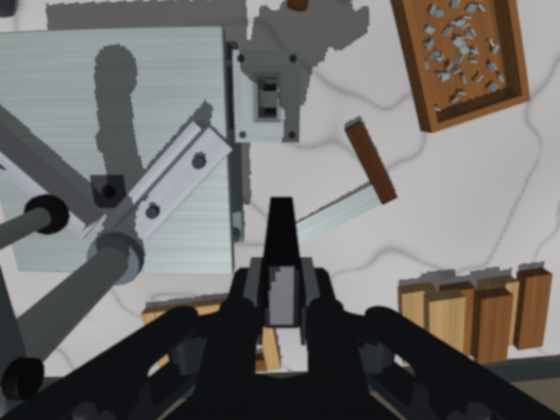

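The wrist view shows the pod at (267,97) beside the table, with the well at about (268,97). The cartridge hangs straight at (282,200–325). Next I measure the pod, the mouth and the foot.

```bash
python3 - <<'E'
from h import *
import pickle
w=pickle.load(open("wrist3.pkl","rb"));s=pickle.load(open("scene3.pkl","rb"))
a=w["pixels"][35:155,225:315];a=cv2.resize(a,None,fx=4.5,fy=4.5,interpolation=3)
b=s["pixels"][160:230,300:370];b=cv2.resize(b,None,fx=5,fy=5,interpolation=3)
H=np.zeros((540,405+350,3),np.uint8);H[:,:405]=a[:540,:405];H[:350,405:]=b
cv2.imwrite("pics/c3.png",H)
g=w["pixels"].mean(2).astype(int)
print("col268",list(zip(range(40,156,1),g[40:156,268])))
print("row97",list(g[97,228:310]));print("row60",list(g[60,228:310]));print("row130",list(g[130,228:310]))
print("nadir cam",-np.array(w["R"]).T@w["t"])
# foot of cartridge
for r in range(190,262,6): x=np.where(g[r,255:310]<22)[0]+255; print(r,x.min() if len(x) else 0,x.max() if len(x) else 0)
E
```

```text
col268 [(40, np.int64(91)), (41, np.int64(91)), (42, np.int64(91)), (43, np.int64(91)), (44, np.int64(91)), (45, np.int64(92)), (46, np.int64(92)), (47, np.int64(91)), (48, np.int64(91)), (49, np.int64(90)), (50, np.int64(88)), (51, np.int64(86)), (52, np.int64(84)), (53, np.int64(84)), (54, np.int64(85)), (55, np.int64(86)), (56, np.int64(86)), (57, np.int64(87)), (58, np.int64(87)), (59, np.int64(86)), (60, np.int64(86)), (61, np.int64(86)), (62, np.int64(86)), (63, np.int64(85)), (64, np.int64(83)), (65, np.int64(83)), (66, np.int64(82)), (67, np.int64(82)), (68, np.int64(83)), (69, np.int64(83)), (70, np.int64(81)), (71, np.int64(78)), (72, np.int64(74)), (73, np.int64(70)), (74, np.int64(69)), (75, np.int64(68)), (76, np.int64(62)), (77, np.int64(54)), (78, np.int64(53)), (79, np.int64(61)), (80, np.int64(66)), (81, np.int64(65)), (82, np.int64(58)), (83, np.int64(46)), (84, np.int64(34)), (85, np.int64(23)), (86, np.int64(17)), (87, np.int64(15)), (88, np.int64(14)), (89, np.int64(21)), (90, np.int64(38)), (91, np.int64(62)), (92, np.int64(76)), (93, np.int64(81)), (94, np.int6
[... 4361 characters left out ...]
64(168), np.int64(168), np.int64(168), np.int64(168), np.int64(167), np.int64(167), np.int64(168), np.int64(166), np.int64(158), np.int64(134), np.int64(102), np.int64(83), np.int64(81), np.int64(80), np.int64(79), np.int64(78), np.int64(75), np.int64(72), np.int64(72), np.int64(74), np.int64(77), np.int64(79), np.int64(80), np.int64(83), np.int64(98), np.int64(130), np.int64(158), np.int64(173), np.int64(176), np.int64(178), np.int64(177), np.int64(178), np.int64(177), np.int64(178), np.int64(177), np.int64(177)]
nadir cam [0.53702586 0.30271915 0.42552255]
190 0 0
196 0 0
202 272 290
208 271 291
214 270 292
220 269 293
226 269 293
232 268 294
238 267 295
244 266 296
250 266 296
256 265 297
```

View pics/c3.png

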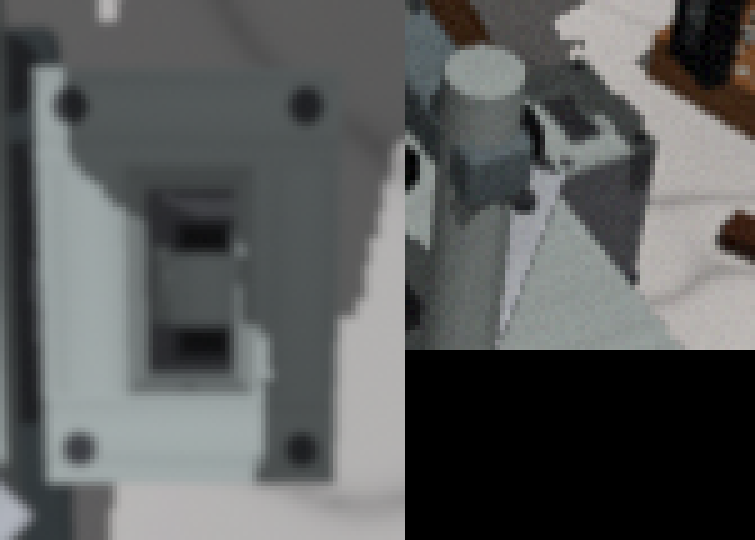

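The enlarged pod has screws at crop (72,105), (306,105), (80,448) and (302,449), and mouth rim centre at (188,280). That puts the wrist-image mouth centre near (267,97). The carriage or keeper bridge is visible inside the well.

```bash
python3 - <<'E'
from h import *
import pickle
w=pickle.load(open("wrist3.pkl","rb"));s=pickle.load(open("scene3.pkl","rb"))
g=w["pixels"].mean(2).astype(int)
print("col281",list(zip(range(188,206),g[188:206,281])))
sc=np.array([(72,105),(306,105),(80,448),(302,449)])/4.5+[225,35]-.4
for z in (.110,.114,.118):
    P=onz(w,sc,z);print(z,"screw centre",P.mean(0),"yaw",np.degrees([np.arctan2(*(P[2]-P[0])[1::-1]),np.arctan2(*(P[3]-P[1])[1::-1])]),"yaw y",np.degrees(np.arctan2(*(P[1]-P[0])[1::-1])),np.degrees(np.arctan2(*(P[3]-P[2])[1::-1])))
    M=onz(w,[(266.6,97)],z);print("  mouth",M)
    E=onz(w,np.array([(186,68),(186,482),(40,280),(335,280)])/4.5+[225,35]-.4,z);print("  pod",E[1]-E[0],E[3]-E[2],E.mean(0))
    m=np.array([(170-0,105),(0,0)])
    sm=np.array((570-405,118))/5+[300,160]; print("  scene mouth",onz(s,[sm],z))
for wz in (.204,.206): 
    F=onz(w,[(281,198.5),(281,200.5)],wz);print("foot -x face",F)
st=manip.get_state();print(st["position"],st["ee_rot"])
X,r=tri([w,s],[(266.6,97),tuple(sm)]);print("tri",X,r)
E
```

```text
col281 [(188, np.int64(181)), (189, np.int64(181)), (190, np.int64(182)), (191, np.int64(181)), (192, np.int64(181)), (193, np.int64(181)), (194, np.int64(179)), (195, np.int64(164)), (196, np.int64(126)), (197, np.int64(71)), (198, np.int64(26)), (199, np.int64(11)), (200, np.int64(8)), (201, np.int64(9)), (202, np.int64(8)), (203, np.int64(8)), (204, np.int64(9)), (205, np.int64(8))]
0.11 screw centre [0.52824195 0.28977304 0.11      ] yaw [-3.41965432 -3.15843568] yaw y 86.8950168278695 86.71526771549755
  mouth [[0.52813572 0.28959272 0.11      ]]
  pod [ 0.08024123 -0.00516271  0.        ] [0.00320772 0.05979667 0.        ] [0.52810721 0.28911776 0.11      ]
  scene mouth [[0.53133454 0.28800482 0.11      ]]
0.114 screw centre [0.5283533  0.28993716 0.114     ] yaw [-3.41965432 -3.15843568] yaw y 86.89501682786951 86.71526771549746
  mouth [[0.52824843 0.28975912 0.114     ]]
  pod [ 0.07922398 -0.00509726  0.        ] [3.16705541e-03 5.90386013e-02 5.55111512e-17] [0.52822028 0.28929019 0.114     ]
  scene mouth [[0.53487929 0.28515584 0.114     ]]
0.118 screw centre [0.52846466 0.29010128 0.118     ] yaw [-3.41965432 -3.15843568] yaw y 86.89501682786961 86.7152677154974
  mouth [[0.52836113 0.28992553 0.118     ]]
  pod [ 0.07820673 -0.00503181  0.        ] [0.00312639 0.05828054 0.        ] [0.52833334 0.28946262 0.118     ]
  scene mouth [[0.53842405 0.28230685 0.118     ]]
foot -x face [[0.59871345 0.29920824 0.204     ]
 [0.60016542 0.29913263 0.204     ]]
foot -x face [[0.59815651 0.29923993 0.206     ]
 [0.59959536 0.29916501 0.206     ]]
[0.60966335 0.29854269 0.30022594] [-2.44200867e-03  2.56023475e-02  9.99668875e-01 -8.34651479e-04]
tri [0.52835422 0.28981303 0.10700094] [np.float64(0.00045865394809001215), np.float64(0.00045865394809018503)]
```

```bash
python3 - <<'E'
from h import *
import pickle
for n in ("wrist0","wrist1"): 
    c=pickle.load(open(n+".pkl","rb"));print(n,-np.array(c["R"]).T@c["t"],np.array(c["R"])[2])
for i in range(2):
    s0=manip.get_state();w=manip.get_image("wrist");s1=manip.get_state()
    print(s0["clock"],s0["position"],s1["position"],s1["ee_rot"],"cam",-np.array(w["R"]).T@w["t"],np.array(w["R"])[2])
pickle.dump(w,open("wrist4.pkl","wb"))
g=w["pixels"].astype(np.float32).mean(2)
# screws: dark blob minima near old places
sc=[]
for u,v in [(241,58),(293,58),(243,134),(292,134)]:
    p=g[v-7:v+8,u-7:u+8];wt=np.clip(p.mean()-p-10,0,None);yy,xx=np.mgrid[v-7:v+8,u-7:u+8];sc.append(((wt*xx).sum()/wt.sum(),(wt*yy).sum()/wt.sum()))
print(np.round(sc,1));P=onz(w,sc,.112);print(P,P.mean(0))
col=g[188:206,281];r=188+np.where(col<90)[0][0];print("edge row",r)
print(onz(w,[(281,r-.3)],.206))
for rr in (204,215,230): 
    x=np.where(g[rr,255:310]<60)[0]+255;print(rr,x.min(),x.max())
E
```

```text
wrist0 [0.57539882 0.07799127 0.37367448] [-0.00181899 -0.30350459 -0.95282824]
wrist1 [ 0.39327741 -0.30870664  0.37448165] [ 0.30211333  0.03490654 -0.95263271]
7.6 [0.60966335 0.29854269 0.30022594] [0.60865945 0.29868114 0.30108402] [-2.28905383e-03  2.53043698e-02  9.99676962e-01 -6.47983969e-04] cam [0.53311014 0.3027847  0.42673521] [ 0.29893447 -0.01656028 -0.95412994]
7.65 [0.60865945 0.29868114 0.30108402] [0.60819906 0.29886018 0.30186059] [-1.82667685e-03  2.50541984e-02  9.99684328e-01 -4.40754604e-04] cam [0.53206787 0.3028571  0.42755571] [ 0.29918858 -0.01601107 -0.95405966]
[[238.4  58.2]
 [292.5  64.2]
 [242.6 139.9]
 [291.4 139.9]]
[[0.4875547  0.2669213  0.112     ]
 [0.49505791 0.31467887 0.112     ]
 [0.55929517 0.26483273 0.112     ]
 [0.56171311 0.31090844 0.112     ]] [0.52590522 0.28933534 0.112     ]
edge row 197
[[0.59148901 0.29962338 0.206     ]]
204 271 292
215 269 293
230 267 295
```

Emit:
move_arm:
  steps: [0,0,-0.001,-0.01,-0.001,0,-1,0,0,-0.001,-0.025,-0.003,0,-1,0,0,-0.001,-0.045,-0.005,0,-1,0,0,-0.001,-0.06,-0.007,0,-1,0,0,-0.001,-0.072,-0.009,-0.01,-1,0,0,-0.001,-0.08,-0.009,-0.03,-1,0,0,-0.001,-0.081,-0.009,-0.05,-1,0,0,-0.001,-0.081,-0.009,-0.065,-1,0,0,-0.001,-0.081,-0.009,-0.075,-1,0,0,-0.001,-0.081,-0.009,-0.081,-1]

```text
clock: 8.7
position: [0.5271, 0.2899, 0.2221]
ee_rot: [-0.0, 0.028, 1.0, -0.0]
contact_force: [0.6, -0.5, -1.7]
width: 0.0154
gripper_force: 39.4
```

Emit:
move_arm:
  steps: [0,0,0,0,0,0,-1,0,0,0,0,0,0,-1,0,0,0,0,0,0,-1,0,0,0,0,0,0,-1,0,0,0,0,0,0,-1,0,0,0,0,0,0,-1,0,0,0,0,0,0,-1,0,0,0,0,0,0,-1,0,0,0,0,0,0,-1,0,0,0,0,0,0,-1]

```text
clock: 9.7
position: [0.5285, 0.29, 0.2223]
ee_rot: [-0.0, 0.028, 1.0, 0.0]
contact_force: [0.0, -0.7, -1.1]
width: 0.015
gripper_force: 39.4
```

```bash
python3 - <<'E'
from h import *
import pickle
w=manip.get_image("wrist");pickle.dump(w,open("wrist5.pkl","wb"))
s=manip.get_state();print(s["clock"],s["position"],s["ee_rot"],s["contact_force"])
print("cam",-np.array(w["R"]).T@w["t"])
uv=proj(w,[s["position"]-[0,0,.19-.09]]);print(uv)
cv2.imwrite("pics/c5.png",cv2.resize(w["pixels"][90:340,190:370],None,fx=2.4,fy=2.4,interpolation=3))
E
```

```text
9.75 [0.52852301 0.29001134 0.22230315] [-1.53567513e-05  2.82341032e-02  9.99601338e-01  2.87019139e-05] [ 0.66206498 -0.21986053 -1.21993831]
cam [0.45139398 0.29445138 0.34843746]
[[280.74982813 217.16975193]]
```

View pics/c5.png

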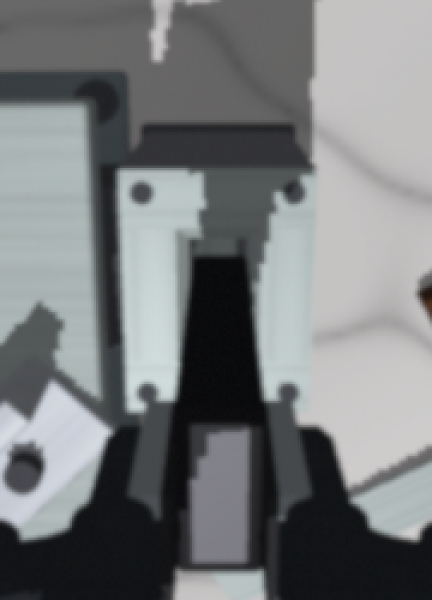

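The near view shows the four pod screws at crop (142,193), (294,190), (148,393) and (287,392). The cartridge's lower edge is at crop row 256, columns 192–247.

```bash
python3 - <<'E'
from h import *
import pickle
w=pickle.load(open("wrist5.pkl","rb"))
f=lambda p:np.array(p)/2.4+[190,90]-.3
sc=f([(142,193),(294,190),(148,393),(287,392)])
for z in(.110,.112,.116):
    P=onz(w,sc,z);print(z,P.mean(0),P[3]-P[1],P[2]-P[0],P[1]-P[0])
print("cart edge",onz(w,f([(192,256),(247,256)]),.1285))
w3=pickle.load(open("wrist3.pkl","rb"));P=onz(w3,np.array([(72,105),(306,105),(80,448),(302,449)])/4.5+[225,35]-.4,.112);print(P[3]-P[1],P[2]-P[0],P[1]-P[0])
E
```

```text
0.11 [0.529408   0.28970139 0.11      ] [ 0.06740842 -0.00419577  0.        ] [ 0.06686118 -0.00379863  0.        ] [0.00171077 0.04641637 0.        ]
0.112 [0.52875362 0.28974124 0.112     ] [ 6.68429978e-02 -4.16057679e-03 -2.77555756e-17] [ 0.06630036 -0.00376677  0.        ] [0.00169642 0.04602703 0.        ]
0.116 [0.52744487 0.28982092 0.116     ] [ 0.06571216 -0.00409019  0.        ] [ 0.0651787  -0.00370304  0.        ] [0.00166772 0.04524835 0.        ]
cart edge [[0.51076825 0.28335444 0.1285    ]
 [0.51167023 0.29921017 0.1285    ]]
[ 0.06627112 -0.00365691  0.        ] [ 6.61102401e-02 -3.95043045e-03  5.55111512e-17] [2.48279087e-03 4.57697022e-02 5.55111512e-17]
```

Emit:
move_arm:
  steps: [0,0,-0.0005,-0.0003,-0.0004,-0.004,-1,0,0,-0.0005,-0.0003,-0.0004,-0.008,-1,0,0,-0.0005,-0.0003,-0.0004,-0.011,-1,0,0,-0.0005,-0.0003,-0.0004,-0.013,-1,0,0,-0.0005,-0.0003,-0.0004,-0.015,-1,0,0,-0.0005,-0.0003,-0.0004,-0.017,-1,0,0,-0.0005,-0.0003,-0.0004,-0.019,-1,0,0,-0.0005,-0.0003,-0.0004,-0.021,-1,0,0,-0.0005,-0.0003,-0.0004,-0.023,-1,0,0,-0.0005,-0.0003,-0.0004,-0.025,-1]

```text
clock: 10.75
position: [0.5282, 0.2896, 0.1972]
ee_rot: [0.0, 0.03, 1.0, 0.0]
contact_force: [-0.8, -0.2, -2.0]
width: 0.0149
gripper_force: 39.4
```

Emit:
move_arm:
  steps: [0,0,0,0,0,-0.003,-1,0,0,0,0,0,-0.006,-1,0,0,0,0,0,-0.008,-1,0,0,0,0,0,-0.01,-1,0,0,0,0,0,-0.012,-1,0,0,0,0,0,-0.014,-1,0,0,0,0,0,-0.016,-1,0,0,0,0,0,-0.018,-1,0,0,0,0,0,-0.02,-1,0,0,0,0,0,-0.022,-1]

```text
clock: 11.75
position: [0.5286, 0.2901, 0.1757]
ee_rot: [0.001, 0.03, 1.0, 0.001]
contact_force: [0.1, 0.8, 2.1]
width: 0.0147
gripper_force: 39.7
```

Emit:
move_arm:
  steps: [0,0,0,0,0,-0.002,-1,0,0,0,0,0,-0.004,-1,0,0,0,0,0,-0.006,-1,0,0,0,0,0,-0.008,-1,0,0,0,0,0,-0.01,-1,0,0,0,0,0,-0.012,-1,0,0,0,0,0,-0.014,-1,0,0,0,0,0,-0.016,-1,0,0,0,0,0,-0.018,-1,0,0,0,0,0,-0.02,-1]

```text
clock: 12.75
position: [0.5282, 0.2896, 0.1552]
ee_rot: [0.0, 0.03, 1.0, 0.0]
contact_force: [0.8, 2.3, -0.6]
width: 0.0148
gripper_force: 39.5
```

Emit:
move_arm:
  steps: [0,0,0,0,0,-0.002,-1,0,0,0,0,0,-0.004,-1,0,0,0,0,0,-0.006,-1,0,0,0,0,0,-0.008,-1,0,0,0,0,0,-0.009,-1,0,0,0,0,0,-0.01,-1,0,0,0,0,0,-0.011,-1,0,0,0,0,0,-0.012,-1,0,0,0,0,0,-0.013,-1,0,0,0,0,0,-0.013,-1]

```text
clock: 13.75
position: [0.5282, 0.2896, 0.1421]
ee_rot: [-0.0, 0.03, 1.0, -0.0]
contact_force: [0.4, 2.5, -1.6]
width: 0.015
gripper_force: 39.5
```

Emit:
move_arm:
  steps: [0,0,0,0,0,-0.0005,-1,0,0,0,0,0,-0.001,-1,0,0,0,0,0,-0.0015,-1,0,0,0,0,0,-0.002,-1,0,0,0,0,0,-0.0025,-1,0,0,0,0,0,-0.003,-1,0,0,0,0,0,-0.0035,-1,0,0,0,0,0,-0.004,-1,0,0,0,0,0,-0.004,-1,0,0,0,0,0,-0.004,-1]

```text
clock: 14.75
position: [0.5282, 0.2896, 0.1383]
ee_rot: [-0.0, 0.03, 1.0, 0.0]
contact_force: [0.2, 2.5, -1.1]
width: 0.0151
gripper_force: 39.5
```

Emit:
move_arm:
  steps: [0,0,0,0,0,-0.0005,-1,0,0,0,0,0,-0.001,-1,0,0,0,0,0,-0.0015,-1,0,0,0,0,0,-0.002,-1,0,0,0,0,0,-0.002,-1,0,0,0,0,0,-0.002,-1,0,0,0,0,0,-0.002,-1,0,0,0,0,0,-0.002,-1,0,0,0,0,0,-0.002,-1,0,0,0,0,0,-0.002,-1]

```text
clock: 15.75
position: [0.5283, 0.2896, 0.1373]
ee_rot: [0.0, 0.03, 1.0, 0.0]
contact_force: [-1.2, 2.0, 5.6]
width: 0.0154
gripper_force: 40.4
```

Contact came at TCP z 0.1373, which is about 70 mm deep, so the carriage is probably up. I'll let go, rise, shut the fingers and press on the top.

Emit:
move_arm:
  steps: [0,0,0,0,0,0.001,-1,0,0,0,0,0,0.001,-0.3,0,0,0,0,0,0.001,-0.3,0,0,0,0,0,0.001,-0.3,0,0,0,0,0,0.001,-0.3,0,0,0,0,0,0.006,-0.3,0,0,0,0,0,0.016,-0.3,0,0,0,0,0,0.03,-0.3,0,0,0,0,0,0.04,-0.3,0,0,0,0,0,0.045,-0.3]

```text
clock: 16.75
position: [0.529, 0.2899, 0.1832]
ee_rot: [0.001, 0.03, 1.0, 0.001]
contact_force: [0.2, 0.5, -0.4]
width: 0.0295
gripper_force: 0.0
```

Emit:
move_arm:
  steps: [0,0,0,0,0,0,-1,0,0,0,0,0,0,-1,0,0,0,0,0,0,-1,0,0,0,0,0,0,-1,0,0,0,0,0,0,-1,0,0,0,0,0,-0.004,-1,0,0,0,0,0,-0.008,-1,0,0,0,0,0,-0.012,-1,0,0,0,0,0,-0.015,-1,0,0,0,0,0,-0.017,-1]

```text
clock: 17.75
position: [0.528, 0.2895, 0.1638]
ee_rot: [-0.0, 0.03, 1.0, -0.0]
contact_force: [0.4, 0.9, -0.2]
width: 0.0001
gripper_force: 0.0
```

Emit:
move_arm:
  steps: [0,0,0,0,0,-0.001,-1,0,0,0,0,0,-0.002,-1,0,0,0,0,0,-0.003,-1,0,0,0,0,0,-0.004,-1,0,0,0,0,0,-0.0045,-1,0,0,0,0,0,-0.005,-1,0,0,0,0,0,-0.0055,-1,0,0,0,0,0,-0.006,-1,0,0,0,0,0,-0.006,-1,0,0,0,0,0,-0.006,-1]

```text
clock: 18.75
position: [0.5286, 0.2896, 0.1594]
ee_rot: [0.001, 0.03, 1.0, 0.0]
contact_force: [-0.6, -1.1, 5.5]
width: 0.0003
gripper_force: 2.6
```

Emit:
move_arm:
  steps: [0,0,0,0,0,-0.0005,-1,0,0,0,0,0,-0.001,-1,0,0,0,0,0,-0.0015,-1,0,0,0,0,0,-0.0015,-1,0,0,0,0,0,-0.0015,-1,0,0,0,0,0,-0.0015,-1,0,0,0,0,0,-0.0015,-1,0,0,0,0,0,-0.0015,-1,0,0,0,0,0,-0.0015,-1,0,0,0,0,0,-0.0015,-1]

```text
clock: 19.75
position: [0.5291, 0.2896, 0.1584]
ee_rot: [0.001, 0.03, 1.0, 0.0]
contact_force: [-0.7, -0.7, 5.5]
width: -0.0002
gripper_force: 3.5
```

Emit:
move_arm:
  steps: [0,0,0,0,0,-0.0005,-1,0,0,0,0,0,-0.001,-1,0,0,0,0,0,-0.0015,-1,0,0,0,0,0,-0.002,-1,0,0,0,0,0,-0.0025,-1,0,0,0,0,0,-0.003,-1,0,0,0,0,0,-0.003,-1,0,0,0,0,0,-0.003,-1,0,0,0,0,0,-0.003,-1,0,0,0,0,0,-0.003,-1]

```text
clock: 20.75
position: [0.5292, 0.2895, 0.1556]
ee_rot: [0.002, 0.03, 1.0, 0.0]
contact_force: [-0.6, -1.3, 8.2]
width: 0.0001
gripper_force: 4.0
```

Emit:
move_arm:
  steps: [0,0,0,0,0,-0.0005,-1,0,0,0,0,0,-0.001,-1,0,0,0,0,0,-0.0015,-1,0,0,0,0,0,-0.002,-1,0,0,0,0,0,-0.002,-1,0,0,0,0,0,-0.002,-1,0,0,0,0,0,-0.002,-1,0,0,0,0,0,-0.002,-1,0,0,0,0,0,-0.002,-1,0,0,0,0,0,-0.002,-1]

```text
clock: 21.75
position: [0.5292, 0.2895, 0.1537]
ee_rot: [0.002, 0.03, 1.0, 0.0]
contact_force: [0.9, -1.4, 8.9]
width: 0.0
gripper_force: 4.2
```

Emit:
move_arm:
  steps: [0,0,0,0,0,-0.0005,-1,0,0,0,0,0,-0.001,-1,0,0,0,0,0,-0.0015,-1,0,0,0,0,0,-0.002,-1,0,0,0,0,0,-0.0025,-1,0,0,0,0,0,-0.003,-1,0,0,0,0,0,-0.003,-1,0,0,0,0,0,-0.003,-1,0,0,0,0,0,-0.003,-1,0,0,0,0,0,-0.003,-1]

```text
clock: 22.75
position: [0.5293, 0.2895, 0.1509]
ee_rot: [0.002, 0.03, 1.0, 0.0]
contact_force: [-0.5, -1.6, 9.1]
width: 0.0004
gripper_force: 4.6
```

Emit:
move_arm:
  steps: [0,0,0,0,0,-0.0004,-1,0,0,0,0,0,-0.0008,-1,0,0,0,0,0,-0.0012,-1,0,0,0,0,0,-0.0016,-1,0,0,0,0,0,-0.0016,-1,0,0,0,0,0,-0.0016,-1,0,0,0,0,0,-0.0016,-1,0,0,0,0,0,-0.0016,-1,0,0,0,0,0,-0.0016,-1,0,0,0,0,0,-0.0016,-1]

```text
clock: 23.75
position: [0.5294, 0.2895, 0.1497]
ee_rot: [0.002, 0.03, 1.0, 0.0]
contact_force: [-0.7, -2.7, 10.9]
width: -0.0002
gripper_force: 5.4
```

Emit:
move_arm:
  steps: [0,0,0,0,0,-0.0004,-1,0,0,0,0,0,-0.0008,-1,0,0,0,0,0,-0.0012,-1,0,0,0,0,0,-0.0016,-1,0,0,0,0,0,-0.0016,-1,0,0,0,0,0,-0.0016,-1,0,0,0,0,0,-0.0016,-1,0,0,0,0,0,-0.0016,-1,0,0,0,0,0,-0.0016,-1,0,0,0,0,0,-0.0016,-1]

```text
clock: 24.75
position: [0.5296, 0.2894, 0.1489]
ee_rot: [0.002, 0.03, 1.0, 0.0]
contact_force: [-1.9, -3.1, 14.4]
width: -0.0
gripper_force: 7.2
```

Emit:
move_arm:
  steps: [0,0,0,0,0,-0.0004,-1,0,0,0,0,0,-0.0008,-1,0,0,0,0,0,-0.0012,-1,0,0,0,0,0,-0.0012,-1,0,0,0,0,0,-0.0012,-1,0,0,0,0,0,-0.0012,-1,0,0,0,0,0,-0.0012,-1,0,0,0,0,0,-0.0012,-1,0,0,0,0,0,-0.0012,-1,0,0,0,0,0,-0.0012,-1]

```text
clock: 25.75
position: [0.5298, 0.2894, 0.1483]
ee_rot: [0.003, 0.03, 1.0, 0.0]
contact_force: [-2.1, -3.0, 16.8]
width: 0.0003
gripper_force: 8.5
```

Emit:
move_arm:
  steps: [0,0,0,0,0,0.002,-1,0,0,0,0,0,0.004,-1,0,0,0,0,0,0.006,-1,0,0,0,0,0,0.008,-1,0,0,0,0,0,0.01,-1,0,0,0,0,0,0.013,-1,0,0,0,0,0,0.016,-1,0,0,0,0,0,0.02,-1,0,0,0,0,0,0.025,-1,0,0,0,0,0,0.025,-1]

```text
clock: 26.75
position: [0.5287, 0.2898, 0.1703]
ee_rot: [0.001, 0.03, 1.0, 0.0]
contact_force: [0.1, -0.8, 0.3]
width: -0.0
gripper_force: 0.0
```

Now I feel gently for the top. Up would give contact near 0.1594 and locked near 0.1534.

Emit:
move_arm:
  steps: [0,0,0,0,0,-0.003,-1,0,0,0,0,0,-0.006,-1,0,0,0,0,0,-0.008,-1,0,0,0,0,0,-0.01,-1,0,0,0,0,0,-0.011,-1,0,0,0,0,0,-0.012,-1,0,0,0,0,0,-0.013,-1,0,0,0,0,0,-0.014,-1,0,0,0,0,0,-0.014,-1,0,0,0,0,0,-0.014,-1]

```text
clock: 27.75
position: [0.5283, 0.2896, 0.1555]
ee_rot: [0.0, 0.03, 1.0, 0.0]
contact_force: [0.2, -0.1, 0.2]
width: -0.0001
gripper_force: 0.0
```

Emit:
move_arm:
  steps: [0,0,0,0,0,-0.0005,-1,0,0,0,0,0,-0.001,-1,0,0,0,0,0,-0.0015,-1,0,0,0,0,0,-0.002,-1,0,0,0,0,0,-0.0025,-1,0,0,0,0,0,-0.0025,-1,0,0,0,0,0,-0.0025,-1,0,0,0,0,0,-0.0025,-1,0,0,0,0,0,-0.0025,-1,0,0,0,0,0,-0.0025,-1]

```text
clock: 28.75
position: [0.5286, 0.2896, 0.1537]
ee_rot: [0.001, 0.03, 1.0, 0.0]
contact_force: [-0.9, -0.6, 6.0]
width: 0.0003
gripper_force: 2.7
```

The top is 6 mm lower and firm, so the catch is locked. I'll back off.

Emit:
move_arm:
  steps: [0,0,0,0,0,0.003,-1,0,0,0,0,0,0.01,-1,0,0,0,0,0,0.025,-1,0,0,0,0,0,0.045,-1,0,0,0,0,0,0.065,-1,0,0,0,0,0,0.085,-1,0,0,0,0,0,0.1,-1,0,0,0,0,0,0.1,-1,0,0,0,0,0,0.1,-1,0,0,0,0,0,0.1,-1]

```text
clock: 29.75
position: [0.5276, 0.2893, 0.2517]
ee_rot: [-0.001, 0.03, 1.0, -0.0]
contact_force: [0.7, 0.4, -0.0]
width: -0.0003
gripper_force: 0.0
```

```bash
python3 - <<'E'
from h import *
w=manip.get_image("wrist");s=manip.get_state()
print(s["clock"],s["position"],s["contact_force"])
cv2.imwrite("pics/fin.png",cv2.resize(w["pixels"][100:340,190:370],None,fx=2.4,fy=2.4,interpolation=3))
E
```

```text
29.8 [0.52760495 0.28936237 0.251624  ] [ 0.06113281 -0.01809932 -0.39937615]
```

View pics/fin.png

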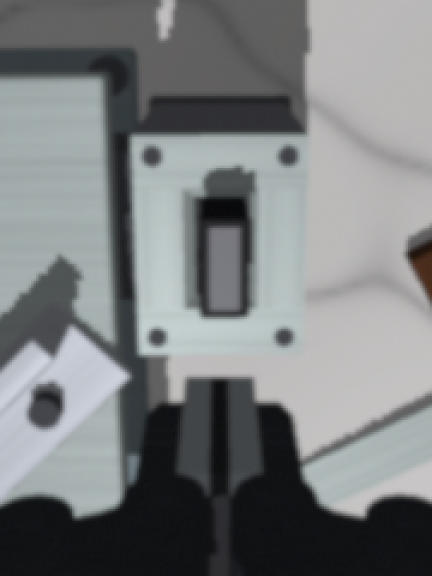

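The cartridge sits low and centred in the well, its top at crop (223,268), and the gripper is clear of it.

```bash
python3 -c "
from rig import manip
print(manip.sign_off())"
```

```text
the job is handed in; nothing more can be done
None
```

The big cartridge is in the underpinner's well with the catch locked: after one full press its top stayed about 6 mm lower, and the job is handed in (no verdict was returned).

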